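Take a drip-dried mounting plate off its barbed hook and stand it in the assembly block

ROBOT

A 6-joint arm with a two-finger parallel gripper is mounted at the origin on the work surface. World frame = base frame: x ahead of the robot, y to its left, z up, the work surface at z = 0. Lengths are in m, angles in rad, forces in N, time in s.
With the tool pointing down it reaches from about 0.275 to 0.875 m from the base axis. Payload 12.5 kg.
Tool frame: the origin (TCP) lies on the centre line of the jaws, within the pads' length; the fingertips stand r.finger_overhang ahead of it and the grasp point (between the pads) lies 3 mm ahead of it (r.finger_overhang is the distance from the TCP to the fingertips, in m); z points along the fingers, y is the direction in which the jaws open and shut (so a half turn about z gives the same grasp; the last joint's range is limited). The gripper opens to 85 mm and grips with 20 to 120 N. Pads are 22 mm wide; open, the fingers measure 114 mm over their backs; the gripper's body (76 mm by 85 mm) begins 54 mm behind the grasp point. The pads swing forward as they close: fully open they stand 13 mm farther back than shut.
Start: joints at [1.24, 0.351, 1.652, -0, 1.139, -0.085], TCP at [0.134, 0.533, 0.253] pointing down, gripper open.
Joint ranges: [-2.75, 2.75], [-0.79, 2.1], [0.01, 2.65], [-1.57, 4.71], [0.07, 3.14], [-2.87, 2.87]. Speed limits (rad/s): [2.22, 2.22, 2.79, 3.14, 3.14, 3.14].

INTERFACE

Orientations are given as a unit quaternion [x, y, z, w].
In Python, from cell import r, optics gives the robot as it stands. The module is installed in compiled form; this text tells all that it offers. Calls block until the motion is done:
- r.move_to(position, orientation): joint-space move of the TCP to a pose.
- r.move_linear(position, rot=None, vel=0.15): straight line of the TCP; rot=None keeps the orientation; vel is the mean speed in m/s.
- r.set_joints(angles): joint-space move.
- r.set_gripper(opening, squeeze=None): opening from 0.0 (shut) to 1.0 (fully open); squeeze is the grip in N (None keeps the last); returns when the fingers have stopped.
- r.sleep(seconds).
- r.inverse_kinematics(position, orientation): joint angles nearest the present ones, or None.
- optics.get_image(name): name is "scene" or "side" or "wrist"; returns a dict with "pixels" (384x512x3 uint8, red, green, blue), "depth" (384x512 float32, m along the optical axis (not along the pixel's ray), 0 where there is no reading), "fx", "fy", "cx", "cy" (pixels), "camera_from_world" (4x4, takes a point from world to camera coordinates); the wrist camera has in their place "mount" (4x4, takes a point from camera to tool coordinates, whose origin is the TCP and whose axes are the flange's). Camera axes: x right, y down, z forward; pixel columns grow to the right and rows downward; lengths in m; the calibration is good to about 2 mm. A picture is of the moment at which its call begins: read the wrist's pose just before it.
A pose or a line that the arm cannot do raises r.PlanningError and nothing moves.
- r.hand_in(): hands the job in, once; it reports no verdict.
Readings, each from a call of its own:
- r.current_t(): time.
- r.current_q(): joint angles.
- r.current_qvel(): joint speeds.
- r.current_effort(): joint torques, N m.
- r.current_tool_pos(): TCP position.
- r.current_ee_rot(): TCP orientation.
- r.current_contact_force(): force on the tool from outside, world axes, zero at the start.
- r.current_torque(): the same for the moment, N m.
- r.current_opening(): opening from 0.0 (shut) to 1.0 (fully open).
Only numpy, scipy, OpenCV 4.12 (cv2) and the standard library are available. Lean on these libraries where they do the work, as an engineer would, in place of code of your own. Each camera call takes 0.05 s, during which the arm holds its last target.

TASK

The wide steel mounting plate has dried on the drip rack: work it off its barbed wire hook - raise it until the wire lies low in the hole, tilt it to follow the upturned tip, and back it out over the tip by feel, never forcing it against the rack with more than about 15 N. Then stand it upright in the slot of the white assembly block, set down gently and fully home, and let go. Leave the slim strap hanging on the other hook, and everything else on the bench, where it is.

Things in the scene. Friction and masses are not known exactly. Their poses are not given: they have to be found in the camera images.
- plate: THE PART TO MOVE: flat stainless plate 46 mm wide, 170 mm tall, 8 mm thick, 0.29 to 0.55 kg, hanging upright on a wire hook by a round 15 mm hole. Origin: centre of its lower end; z up its length, y across its width, x through its thickness. May lean or turn a few degrees. Grip it across the 8 mm, near its top, above the hole.
- plate_hole (a point): centre of the plate's 15 mm hanging hole, at half thickness, 104 mm above the lower end and 66 mm below the top end; axes as the plate's. The plate hangs on whichever hook is nearer. Hanging on its weight, the hook's barb would catch the hole's upper edge.
- strap: BYSTANDER: slim stainless strap, 28 mm wide, 150 mm tall, 4 mm thick, with a row of small holes, hanging by its own 15 mm hole on the rack's other hook. Origin: centre of its lower end; axes like the plate's. Leave it hanging.
- rack: fixed stainless drip rack: tray 150 x 290 mm, rim 16 mm high, two uprights and a 12 mm square rail along the rack's y, top 190 mm above the bench. Origin: on the bench under the rail's middle. Two stiff 6 mm round wire hooks stick out level along the rack's -x at y = -78 and +78 mm, wire centre 185.5 mm above the bench, then bend up 85 mm from the rail's centre.
- hook0_bend (a point): on the wire's centre line, where the hook at the rack's y = -78 mm bends from level to its upturned, straight tip, 28 mm long; axes as the rack's (-x points out along the hook). Tips were bent by hand: each rises at its own angle, 25 to 57 degrees above level, and points up to 16 degrees left or right of the hook's line; not reported, to be seen or felt. Stiff: 1 mm too far is about 15 N.
- hook1_bend (a point): the same on the hook at y = +78 mm, own angles. Barb of both: a 3 mm thick spur on the tip's upper, inner side, from its end back towards the rail, standing 7.5 mm off the wire's centre line 9 mm before the end. Wire and barb, 12 mm high, pass the hole only if the hole is about square to the tip (plate's top leaning back over the rail, lower end out) with the wire near the hole's lower edge.
- block: fixed white plastic assembly block, 80 x 96 mm, 45 mm high, on a steel foot 110 x 128 mm, 8 mm high. Origin: centre of its underside on the bench; y along the slot.
- slot (a point): centre of the mouth of the slot, in the block's top face 45 mm above the bench; axes as the block's. The slot is 11 mm wide (x), 50 mm long (y) and 28 mm deep, so its floor is 17 mm above the bench; the plate's lower end fits in either way round.
- flange: BYSTANDER: heavy round steel vacuum flange, 152 mm across, 46 mm high; origin under its centre.
- lockring: BYSTANDER: flat steel notched ring, about 80 mm across, 6 mm high; origin under its centre.
- stand: BYSTANDER: white plastic cylinder with a wider foot, 100 mm across, 105 mm high; origin under its centre.
- disc: BYSTANDER: white plastic lid with a small boss, 68 mm across, 12 mm high; origin under its centre.
- driver: BYSTANDER: screwdriver with blue handle, 190 mm long, lying; origin under its middle.
- bottle: BYSTANDER: white jar with red cap, 60 mm across, 120 mm high; origin under its centre.
- beaker: BYSTANDER: small glass beaker, 60 mm across, 70 mm high; origin under its centre.
Mind the look-alikes: they are no part of the job. What is shaped like the plate but orange is not meant.

How it is judged:
By the outcome, as a careful person would: the job done as asked, in the order asked, and still so for the second after the job is handed in, with the robot touching nothing.
It also fails if it takes over 72 s, if anything falls off the work surface, if the arm or the gripper's body presses on something with over 40 N, if the wrist force passes 120 N, or if a joint passes its speed limit or range.

## Working session

There is one attempt and no reset: what is moved stays moved. The work goes in short steps, each a Python script; the robot and the scene stay as the last script left them, time stands still between calls to the robot, and variables do not carry over. Pictures are saved under pics/ and viewed, and the job is handed in when it is done.

```bash
mkdir -p pics; ls; cat > h.py <<'E'
import numpy as np, cv2, pickle
from cell import r, optics
from scipy.spatial.transform import Rotation as R
def grab(name):
    p=np.array(r.current_tool_pos()); q=np.array(r.current_ee_rot())
    im=optics.get_image(name)
    if name=="wrist":
        T=np.eye(4);T[:3,:3]=R.from_quat(q).as_matrix();T[:3,3]=p
        wc=T@np.array(im["mount"])
    else: wc=np.linalg.inv(np.array(im["camera_from_world"]))
    d={k:im[k] for k in("pixels","depth","fx","fy","cx","cy")}; d["wc"]=wc
    return d
def save(d,fn): pickle.dump(d,open(fn,"wb"))
def load(fn): return pickle.load(open(fn,"rb"))
def cloud(d):
    Z=d["depth"];v,u=np.indices(Z.shape)
    P=np.stack([(u-d["cx"])/d["fx"]*Z,(v-d["cy"])/d["fy"]*Z,Z],-1)
    W=P@d["wc"][:3,:3].T+d["wc"][:3,3]; W[Z<=0]=np.nan
    return W
def proj(d,pts):
    T=np.linalg.inv(d["wc"]);c=np.atleast_2d(pts)@T[:3,:3].T+T[:3,3]
    return np.c_[c[:,0]/c[:,2]*d["fx"]+d["cx"],c[:,1]/c[:,2]*d["fy"]+d["cy"]]
def crop(d,fn,u0,v0,u1,v1,s):
    a=d["pixels"][v0:v1,u0:u1,::-1]
    cv2.imwrite("pics/"+fn,cv2.resize(a,None,fx=s,fy=s,interpolation=cv2.INTER_CUBIC))
E
python3 - <<'E'
from h import *
for n in("scene","side","wrist"):
    d=grab(n);save(d,n+"0.pkl");cv2.imwrite(f"pics/{n}0.png",d["pixels"][...,::-1])
    print(n,d["fx"],d["wc"].round(3).tolist())
print(r.current_t(),r.finger_overhang,r.current_ee_rot(),r.current_contact_force())
E
```

```text
pics
scene 445.7474401324506 [[0.23, 0.839, -0.493, 1.27], [0.973, -0.198, 0.116, -0.18], [-0.0, -0.506, -0.862, 1.323], [0.0, 0.0, 0.0, 1.0]]
side 369.06827353893976 [[0.754, -0.353, 0.553, 0.01], [-0.656, -0.435, 0.617, -0.683], [0.023, -0.828, -0.56, 0.725], [0.0, 0.0, 0.0, 1.0]]
wrist 273.26377311565585 [[0.244, 0.922, 0.301, 0.056], [0.97, -0.232, -0.077, 0.552], [-0.002, 0.311, -0.95, 0.373], [0.0, 0.0, 0.0, 1.0]]
0.15 0.022 [ 1.22593427e-01  9.92456882e-01 -4.24576362e-04 -9.64211442e-05] [-0.2799558  -0.67211874 -0.1922231 ]
```

View pics/scene0.png

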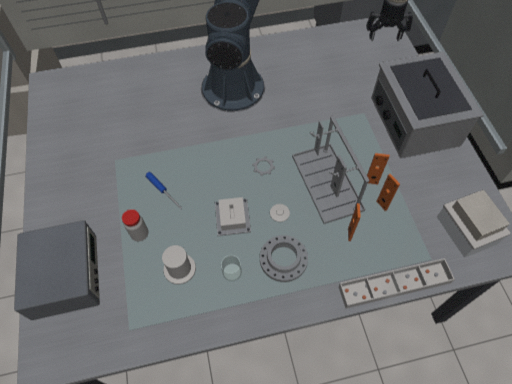

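View pics/side0.png

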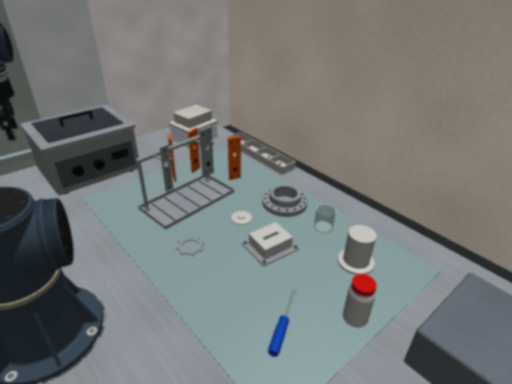

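View pics/wrist0.png

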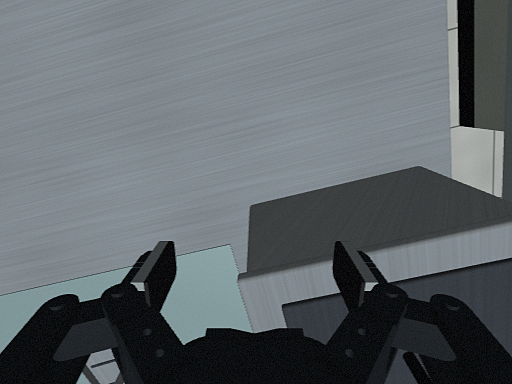

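The scene view shows the rack at about (330,180), with the white block at (233,214) and orange decoys right of the rack. I'll enlarge both fixed views of the rack.

```bash
python3 - <<'E'
from h import *
d=load("scene0.pkl");crop(d,"s_rack.png",285,105,415,250,4)
e=load("side0.pkl");crop(e,"d_rack.png",125,115,255,235,5)
crop(d,"s_blk.png",200,180,265,250,6)
W=cloud(d)
for uv in [(320,140),(337,178),(333,130),(363,190),(338,165),(233,208)]: print(uv,W[uv[1],uv[0]].round(3))
W=cloud(e)
for uv in [(167,165),(207,150),(140,160),(212,130),(271,237)]: print(uv,W[uv[1],uv[0]].round(3))
E
```

```text
(320, 140) [0.456 0.202 0.17 ]
(337, 178) [0.603 0.213 0.163]
(333, 130) [0.442 0.248 0.191]
(363, 190) [0.646 0.288 0.131]
(338, 165) [0.593 0.211 0.219]
(233, 208) [ 0.568 -0.114  0.044]
(167, 165) [0.447 0.202 0.177]
(207, 150) [0.599 0.215 0.172]
(140, 160) [0.39  0.258 0.189]
(212, 130) [0.858 0.562 0.047]
(271, 237) [ 0.57  -0.126  0.048]
```

View pics/s_rack.png

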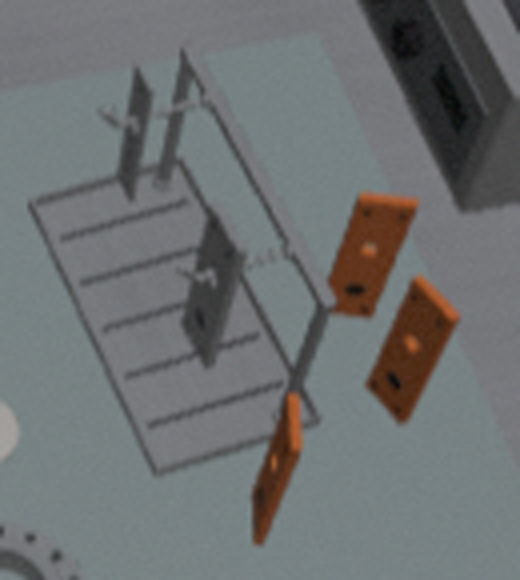

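View pics/d_rack.png

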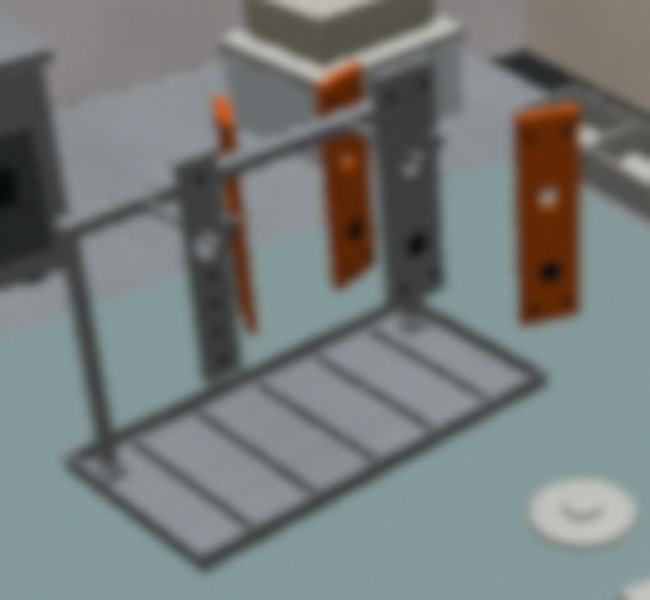

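View pics/s_blk.png

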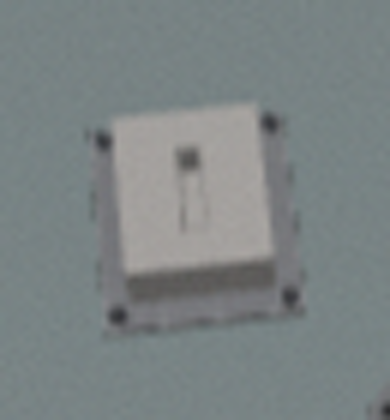

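The wide plate hangs at about (0.60, 0.21) and the strap at (0.45, 0.20). The hooks point towards world -y. Next I fit the rail, plate and block from depth.

```bash
python3 - <<'E'
from h import *
for n in("scene","side"):
    d=load(n+"0.pkl");W=cloud(d);P=W.reshape(-1,3);rgb=d["pixels"].reshape(-1,3).astype(int)
    ok=np.isfinite(P[:,0])&(P[:,0]>.33)&(P[:,0]<.8)&(P[:,1]>.1)&(P[:,1]<.35)&(rgb[:,0]-rgb[:,2]<40)
    rail=ok&(P[:,2]>.176)&(P[:,2]<.197)&(P[:,1]>.24)
    Q=P[rail];print(n,"rail",len(Q),np.r_[Q.min(0),Q.max(0)].round(3))
    vx=np.polyfit(Q[:,0],Q[:,1],1);print("fit y=",vx, "std",np.std(Q[:,1]-np.polyval(vx,Q[:,0])),"z",np.percentile(Q[:,2],[10,50,90]))
    for x0,x1,nm in((.55,.66,"plate"),(.41,.5,"strap")):
        m=ok&(P[:,0]>x0)&(P[:,0]<x1)&(P[:,1]>.185)&(P[:,1]<.24)&(P[:,2]>.06)
        Q=P[m];print(nm,len(Q),np.r_[Q.min(0),Q.max(0)].round(3))
        A=np.c_[Q[:,0],Q[:,2],np.ones(len(Q))]
        for _ in range(5):
            s,*_r=np.linalg.lstsq(A,Q[:,1],rcond=None);e=abs(A@s-Q[:,1]);k=e<.004;A,Q=A[k],Q[k]
        print(" plane y=a x+b z+c",s.round(4),len(Q),np.r_[Q.min(0),Q.max(0)].round(3))
    # block top
    m=np.isfinite(P[:,0])&(abs(P[:,0]-.57)<.08)&(abs(P[:,1]+.12)<.08)&(abs(P[:,2]-.045)<.008)
    Q=P[m];rect=cv2.minAreaRect((Q[:,:2]*1000).astype(np.float32));print("block",len(Q),rect,Q[:,2].mean())
E
```

```text
scene rail 383 [0.382 0.241 0.177 0.648 0.294 0.196]
fit y= [0.09771859 0.22205871] std 0.0074476978050927465 z [0.18342163 0.18876967 0.19249218]
plate 390 [0.572 0.187 0.076 0.625 0.239 0.252]
 plane y=a x+b z+c [0.1527 0.0024 0.121 ] 330 [0.572 0.209 0.076 0.625 0.22  0.252]
strap 185 [0.428 0.187 0.084 0.46  0.24  0.242]
 plane y=a x+b z+c [0.1091 0.0019 0.1507] 135 [0.428 0.197 0.084 0.46  0.204 0.242]
block 623 ((576.1836547851562, -120.9474105834961), (79.91917419433594, 101.44235229492188), 83.83804321289062) 0.04508995773152016
side rail 297 [0.382 0.247 0.177 0.619 0.293 0.194]
fit y= [0.09217176 0.22580322] std 0.005682839590205201 z [0.18182795 0.18881236 0.19213547]
plate 596 [0.574 0.186 0.078 0.625 0.224 0.251]
 plane y=a x+b z+c [0.113  0.0018 0.1471] 512 [0.574 0.21  0.078 0.624 0.221 0.25 ]
strap 390 [0.43  0.186 0.088 0.46  0.239 0.241]
 plane y=a x+b z+c [ 0.0877 -0.0008  0.1629] 364 [0.43  0.198 0.09  0.46  0.207 0.241]
block 722 ((576.5048828125, -118.7747802734375), (83.85643005371094, 97.63822174072266), 84.1513900756836) 0.045723848630407564
```

```bash
cat >> h.py <<'E'
def mountT():
    d=optics.get_image("wrist");return np.array(d["mount"])
def campose(C,target,pix,roll,M,fx,cx=256,cy=192):
    # camera at C such that target projects at pix; roll = image-down direction vector approx
    z=np.array(target)-C;z/=np.linalg.norm(z)
    dn=np.array(roll,float);dn-=dn@z*z;dn/=np.linalg.norm(dn)
    Rc=np.c_[np.cross(dn,z),dn,z]
    ray=np.array([(pix[0]-cx)/fx,(pix[1]-cy)/fx,1]);ray/=np.linalg.norm(ray)
    A,_=R.align_vectors([[0,0,1]],[ray])  # rotates ray->z
    Rc=Rc@A.as_matrix()
    Tc=np.eye(4);Tc[:3,:3]=Rc;Tc[:3,3]=C
    T=Tc@np.linalg.inv(M)
    return T[:3,3],R.from_matrix(T[:3,:3]).as_quat()
E
python3 - <<'E'
from h import *
M=mountT();np.save("M.npy",M);print(M.round(3).tolist())
tgt=np.array([.59,.195,.195])
for nm,off in (("front",[.08,-.2,.15]),("front2",[.0,-.25,.1]),("sideX",[.25,-.03,.08]),("sideX2",[.2,-.12,.12]),("top",[0,-.1,.25]),("sidein",[-.2,-.12,.12])):
  for rn,rl in (("down",[0,0,-1]),("up",[0,0,1]),("x",[1,0,0]),("-x",[-1,0,0]),("-y",[0,-1,0]),("y",[0,1,0])):
    try:p,q=campose(tgt+off,tgt,(256,150),rl,M,273.3)
    except Exception as e: continue
    j=r.inverse_kinematics(p,q)
    if j is not None: print(nm,rn,p.round(3),R.from_quat(q).as_matrix()[:,2].round(2),np.round(j,2))
E
```

```text
[[-0.001, -0.95, -0.311, 0.08], [1.0, -0.001, -0.001, -0.001], [0.001, -0.311, 0.95, -0.12], [0.0, 0.0, 0.0, 1.0]]
front down [0.643 0.064 0.221] [-0.33  0.84 -0.43] [-0.25  0.87  1.2   0.85  1.83 -0.75]
front up [0.617 0.127 0.319] [-0.27  0.67 -0.7 ] [-0.12  0.6   1.28  0.69  1.69  2.57]
front x [0.687 0.11  0.259] [-0.46  0.71 -0.53] [-0.14  0.93  0.93  0.77  1.96 -1.9 ]
front -x [0.573 0.08  0.28 ] [-0.15  0.79 -0.59] [-0.26  0.55  1.53  0.82  1.58  1.02]
front -y [0.609 0.057 0.229] [-0.24  0.86 -0.45] [-0.29  0.76  1.38  0.86  1.73 -0.21]
front2 down [0.591 0.045 0.191] [ 0.    0.98 -0.22] [-0.39  0.81  1.59  1.14  1.66 -0.89]
front2 up [0.589 0.089 0.302] [-0.    0.86 -0.52] [-0.28  0.52  1.58  0.97  1.51  2.56]
front2 x [0.65  0.067 0.247] [-0.16  0.92 -0.37] [-0.29  0.8   1.31  1.01  1.74 -2.19]
front2 -x [0.53  0.067 0.246] [ 0.16  0.92 -0.37] [-0.4   0.52  1.87  1.16  1.44  0.67]
front2 -y [0.591 0.045 0.191] [ 0.    0.98 -0.22] [-0.39  0.81  1.59  1.14  1.66 -0.89]
front2 y [0.589 0.089 0.302] [-0.    0.86 -0.52] [-0.28  0.52  1.58  0.97  1.51  2.56]
sideX2 down [0.713 0.
[... 395 characters left out ...]
 0.56  1.33 -0.32]
top x [0.65  0.144 0.323] [-0.16  0.37 -0.92] [ 0.01  0.58  1.18  0.38  1.56 -1.63]
top -x [0.53  0.143 0.323] [ 0.16  0.37 -0.92] [0.02 0.2  1.73 0.43 1.07 1.44]
top -y [0.591 0.088 0.301] [ 0.    0.52 -0.86] [-0.14  0.41  1.53  0.56  1.33 -0.32]
sidein down [0.467 0.121 0.202] [ 0.82  0.49 -0.31] [-0.17  0.39  2.48  2.35  1.06 -1.37]
sidein x [0.529 0.103 0.288] [ 0.65  0.54 -0.54] [-0.2   0.15  2.15  1.5   0.72 -2.64]
sidein -x [0.452 0.167 0.222] [ 0.86  0.36 -0.36] [ 0.13  0.25  2.5   2.8   0.82 -0.57]
sidein -y [0.514 0.082 0.241] [ 0.69  0.6  -0.41] [-0.31  0.28  2.26  1.77  0.92 -2.15]
sidein y [0.467 0.188 0.268] [ 0.82  0.31 -0.49] [0.24 0.07 2.36 2.84 0.36 0.4 ]
```

```bash
python3 - <<'E'
from h import *
M=np.load("M.npy")
p=np.array(r.current_tool_pos());r.move_linear(p+[0,0,.17],vel=.35)
tgt=np.array([.59,.195,.195])
def go(nm,tgt,off,rl,pix=(256,150)):
    p,q=campose(np.array(tgt)+off,tgt,pix,rl,M,273.3)
    r.move_to(p,q);d=grab("wrist");save(d,nm+".pkl");cv2.imwrite(f"pics/{nm}.png",d["pixels"][...,::-1])
    print(nm,r.current_t())
go("w_top",tgt,[0,-.1,.25],[0,-1,0])
go("w_sx",tgt,[.2,-.12,.12],[0,-1,0])
go("w_si",tgt,[-.2,-.12,.12],[0,-1,0])
go("w_blk",[.576,-.12,.045],[-.05,0,.25],[1,0,0])
print(r.current_tool_pos(),r.current_contact_force())
E
```

```text
w_top 3.1917
w_sx 4.1167
w_si 6.3417
w_blk 7.9417
[ 0.61002968 -0.11899982  0.17741426] [-0.16796129 -0.27211553  0.17232248]
```

View pics/w_top.png

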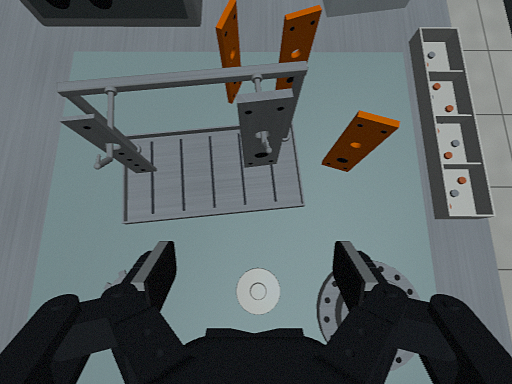

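View pics/w_sx.png

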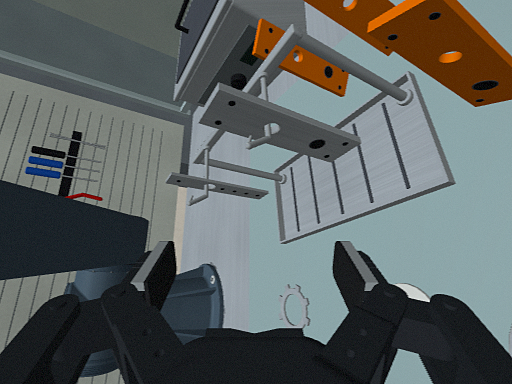

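View pics/w_si.png

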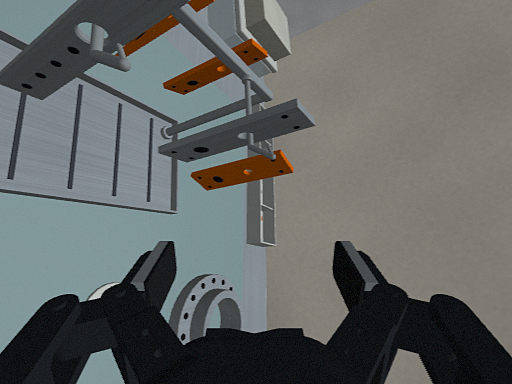

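View pics/w_blk.png

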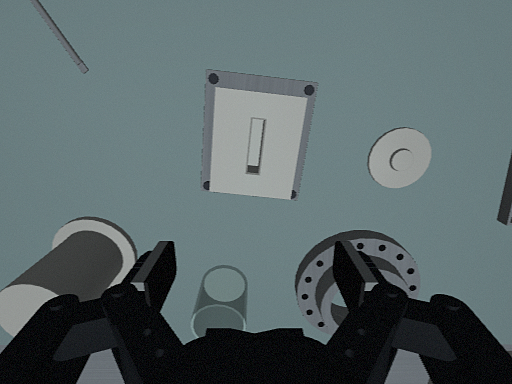

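The wide plate and its hook tip show at about (265,140) in the top view, (275,130) in the x-side view and (255,145) in the inner view. The slot is at about (256,146) in the block view. I'll enlarge these.

```bash
python3 - <<'E'
from h import *
crop(load("w_top.pkl"),"c_top.png",225,60,325,180,5)
crop(load("w_sx.pkl"),"c_sx.png",190,55,370,175,4)
crop(load("w_si.pkl"),"c_si.png",190,70,320,190,5)
crop(load("w_blk.pkl"),"c_blk.png",195,60,325,210,4)
E
```

```text
(no output)
```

View pics/c_top.png

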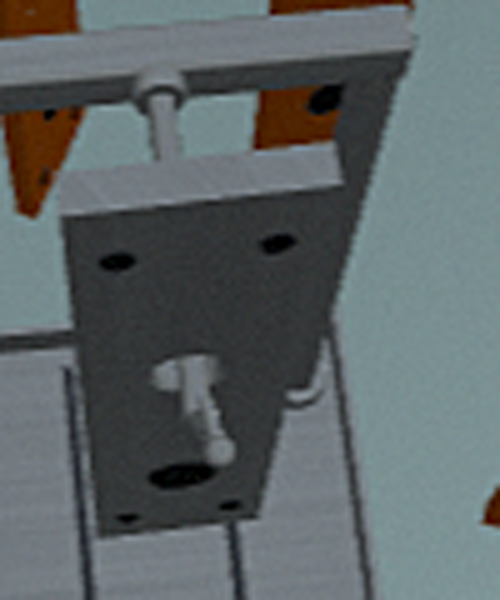

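View pics/c_sx.png

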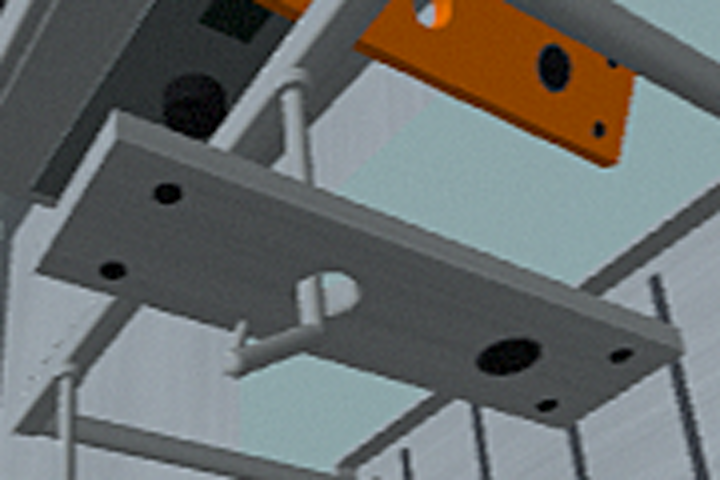

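View pics/c_si.png

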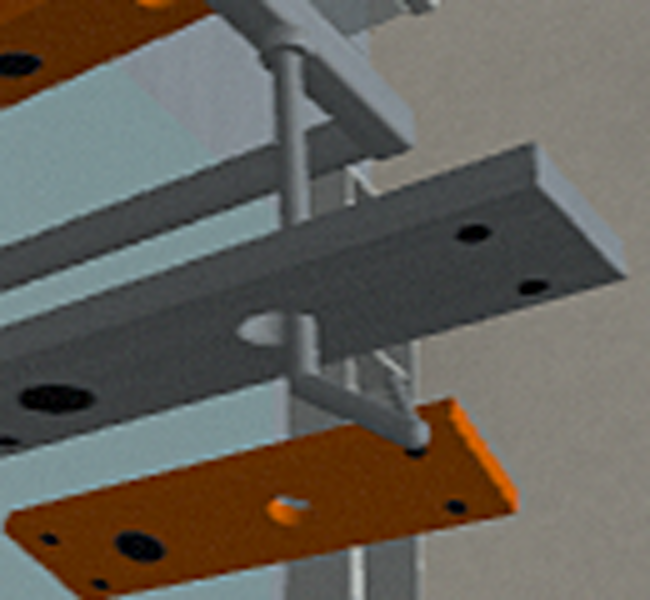

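View pics/c_blk.png

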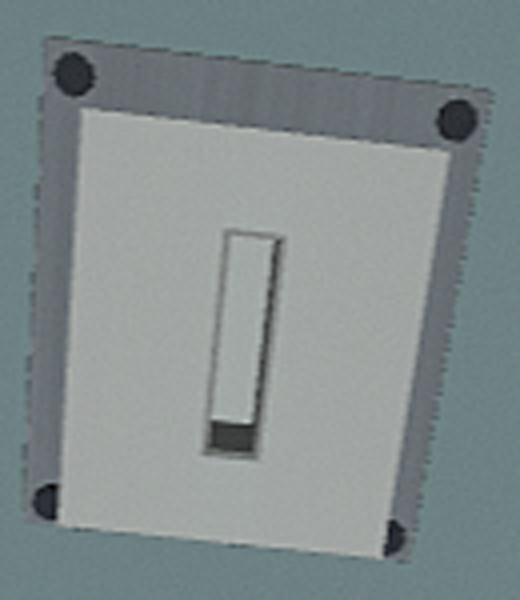

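```bash
cat > tri.py <<'E'
from h import *
def full(x,y,u0,v0,s): return np.array([u0+(x+.5)/s-.5,v0+(y+.5)/s-.5])
O={"w_top":(225,60,5),"w_sx":(190,55,4),"w_si":(190,70,5)}
def tri(obs):
    A=[];b=[];D={}
    for n,(x,y) in obs.items():
        d=load(n+".pkl");D[n]=d;uv=full(x,y,*O[n])
        ray=d["wc"][:3,:3]@np.array([(uv[0]-d["cx"])/d["fx"],(uv[1]-d["cy"])/d["fy"],1]);ray/=np.linalg.norm(ray)
        Pm=np.eye(3)-np.outer(ray,ray);A.append(Pm);b.append(Pm@d["wc"][:3,3])
    X=np.linalg.lstsq(np.vstack(A),np.hstack(b),rcond=None)[0]
    res={n:(proj(D[n],X)[0]-full(*obs[n],*O[n])).round(1).tolist() for n in obs}
    return X,res
E
python3 - <<'E'
from tri import *
b,rb=tri({"w_top":(193,380),"w_sx":(312,328),"w_si":(303,378)})
t,rt=tri({"w_top":(220,450),"w_sx":(235,362),"w_si":(420,435)})
root,rr=tri({"w_top":(158,88),"w_sx":(292,80),"w_si":(287,45)})
print(b.round(4),rb);print(t.round(4),rt);print(root.round(4),rr)
v=t-b;print("len",np.linalg.norm(v),"elev",np.degrees(np.arcsin(v[2]/np.linalg.norm(v))),"azi",np.degrees(np.arctan2(v[0],-v[1])))
w=b-root;print("hook",np.linalg.norm(w),"azi",np.degrees(np.arctan2(w[0],-w[1])))
# front plane of plate from depth
for n in("w_top","w_sx","w_si"):
    d=load(n+".pkl");W=cloud(d).reshape(-1,3)
    # rail top
    Q=W[(abs(W[:,2]-.190)<.004)&(W[:,1]>.22)&(W[:,1]<.33)&(W[:,0]>.35)&(W[:,0]<.7)]
    if len(Q)>30:
        l=cv2.fitLine((Q[:,:2]*1000).astype(np.float32),cv2.DIST_HUBER,0,.01,.01).ravel();print(n,"rail",len(Q),l,Q[:,2].mean(),np.degrees(np.arctan2(l[1],l[0])),Q.min(0),Q.max(0))
    # wire
    m=(abs(W[:,0]-.59)<.035)&(W[:,1]>.185)&(W[:,1]<.23)&(W[:,2]>.07)&(W[:,2]<.255)
    Q=W[m];A=np.c_[Q[:,0],Q[:,2],np.ones(len(Q))]
    for _ in range(8):
        s,*_=np.linalg.lstsq(A,Q[:,1],rcond=None);k=abs(A@s-Q[:,1])<.0025;A,Q=A[k],Q[k]
    print(n,"plate y=ax+bz+c",s.round(4),len(Q),Q.min(0).round(4),Q.max(0).round(4))
E
```

```text
[0.5995 0.2061 0.1857] {'w_top': [0.4, 4.6], 'w_sx': [-0.5, -1.9], 'w_si': [0.4, -2.9]}
[0.6036 0.1867 0.2088] {'w_top': [0.5, 0.2], 'w_sx': [-0.3, 0.2], 'w_si': [-0.3, -0.4]}
[0.5926 0.28   0.1851] {'w_top': [0.6, -0.8], 'w_sx': [0.3, 1.2], 'w_si': [0.1, -0.3]}
len 0.030483785352218483 elev 49.42061268002335 azi 11.922132489403143
hook 0.07419850361465184 azi 5.303116131977633
w_top rail 3019 [9.9442536e-01 1.0544291e-01 5.1210510e+02 2.7628046e+02] 0.18853113832907745 6.052685 [0.38082636 0.22002247 0.18600365] [0.64691819 0.29738573 0.191872  ]
w_top plate y=ax+bz+c [0.129  0.0026 0.1374] 2888 [0.5756 0.2113 0.0757] [0.6216 0.2204 0.2477]
w_sx rail 982 [9.9444044e-01 1.0530035e-01 5.6728711e+02 2.8003070e+02] 0.18807223429988826 6.0444717 [0.38418448 0.22011214 0.18600189] [0.64833289 0.29741431 0.19396256]
w_sx plate y=ax+bz+c [0.1385 0.0005 0.1323] 4985 [0.5748 0.2113 0.0756] [0.6227 0.221  0.2464]
w_si rail 1312 [9.9582320e-01 9.1302194e-02 5.5315186e+02 2.7870865e+02] 0.18851346123829343 5.238526 [0.49259178 0.23580967 0.18601012] [0.64572508 0.29818182 0.19132474]
w_si plate y=ax+bz+c [0.1028 0.0004 0.1533] 2821 [0.5741 0.2113 0.0763] [0.6203 0.2175 0.2468]
```

```bash
python3 - <<'E'
from tri import *
b,rb=tri({"w_sx":(312,328),"w_si":(303,378)});print(b.round(4),rb)
rd=np.array([np.sin(np.radians(6)),-np.cos(np.radians(6)),0])
for bb in (b,np.array([.6008,.2005,.1855])):
  for n in O:
    d=load(n+".pkl");uv=proj(d,bb)[0];u0,v0,s=O[n];print(n,((uv-[u0,v0])+.5)*s-.5)
t=np.array([.6036,.1867,.2088])
for bb in (b,np.array([.6008,.2005,.1855])):
    v=t-bb;print(np.linalg.norm(v),"elev",np.degrees(np.arcsin(v[2]/np.linalg.norm(v))),"azi rel hook",np.degrees(np.arctan2(v[0],-v[1]))-6)
# rail edges: points on top, perpendicular histogram
W=cloud(load("w_top.pkl")).reshape(-1,3)
n=np.array([-np.sin(np.radians(6.05)),np.cos(np.radians(6.05))])
Q=W[(abs(W[:,2]-.190)<.002)&(W[:,0]>.42)&(W[:,0]<.64)&(W[:,1]>.25)&(W[:,1]<.32)];k=Q[:,:2]@n
print(np.percentile(k,[1,5,25,50,75,95,99]).round(4),len(k)); print("at .6 hook foot",)
E
python3 - <<'E'
import sys;sys.path.insert(0,'.')
E
```

```text
[0.6    0.2035 0.1852] {'w_sx': [0.3, 0.4], 'w_si': [0.3, -0.3]}
w_top [197.79410438 415.56545653]
w_sx [313.06547142 329.44880943]
w_si [304.26640667 376.31302042]
w_top [201.93868647 429.01542193]
w_sx [314.26346094 339.08760306]
w_si [307.41276843 391.07104484]
0.029172718774049658 elev 53.87141719360537 azi rel hook 6.105194820411748
0.02722443755158224 elev 58.85362443773358 azi rel hook 5.469530332866997
[0.2092 0.2152 0.219  0.2219 0.2249 0.2274 0.2283] 1880
at .6 hook foot
```

```bash
cat > plan.py <<'E'
from h import *
B=np.array([.6003,.2022,.1855])
HA=np.radians(6.0); hook=np.array([np.sin(HA),-np.cos(HA),0])
def frame(azi,el):   # plate outward normal at azimuth azi (deg, from -y toward +x), elevation el
    a,e=np.radians([azi,el])
    X=np.array([np.sin(a)*np.cos(e),-np.cos(a)*np.cos(e),np.sin(e)])
    Z=np.array([-np.sin(a)*np.sin(e),np.cos(a)*np.sin(e),np.cos(e)])
    return X,np.cross(Z,X),Z
D=.055
def tool(c,azi,el,sgn=1):
    X,Y,Z=frame(azi,el)
    Rt=np.c_[np.cross(sgn*X,-Z),sgn*X,-Z]
    return np.array(c)+D*Z,R.from_matrix(Rt).as_quat()
E
python3 - <<'E'
from plan import *
print(np.round(r.current_q(),2))
u,_,n=frame(12,55)
for sg in(1,-1):
  for nm,c,az,el in (("hang",[.5986,.219,.181],7,0),("up",[.5986,.219,.189],7,0),("mid",B+n*.003-u*.004,9,30),("s8",B+u*.008+n*.003,12,55),("s34",B+u*.04+n*.003,12,55),("s34b",B+u*.08+n*.003,12,55),("out",B+u*.08+[0,-.05,.05],12,0)):
    p,q=tool(c,az,el,sg);j=r.inverse_kinematics(p,q);print(sg,nm,p.round(3),None if j is None else np.round(j,2))
for sg in(1,-1):
  for yaw in (83.8,-96.2):
    X=np.array([np.cos(np.radians(yaw-90)),np.sin(np.radians(yaw-90)),0])
E
```

```text
[-0.27  0.55  1.55  0.01  1.01 -1.85]
1 hang [0.599 0.219 0.236] [ 0.28  0.53  1.43 -0.    1.19  1.73]
1 up [0.599 0.219 0.244] [ 0.28  0.52  1.42 -0.    1.2   1.73]
1 mid [0.595 0.234 0.232] [ 0.48  0.63  1.34 -0.5   1.38  2.05]
1 s8 [0.591 0.244 0.225] [ 0.61  0.76  1.31 -0.86  1.57  2.2 ]
1 s34 [0.595 0.226 0.252] [ 0.58  0.72  1.32 -0.87  1.58  2.16]
1 s34b [0.6   0.204 0.284] [ 0.55  0.67  1.33 -0.88  1.59  2.11]
1 out [0.61  0.107 0.356] [ 0.1   0.4   1.32 -0.    1.42  1.46]
-1 hang [0.599 0.219 0.236] [ 0.28  0.53  1.43 -0.    1.19 -1.42]
-1 up [0.599 0.219 0.244] [ 0.28  0.52  1.42 -0.    1.2  -1.42]
-1 mid [0.595 0.234 0.232] [ 0.48  0.63  1.34 -0.5   1.38 -1.09]
-1 s8 [0.591 0.244 0.225] [ 0.61  0.76  1.31 -0.86  1.57 -0.94]
-1 s34 [0.595 0.226 0.252] [ 0.58  0.72  1.32 -0.87  1.58 -0.98]
-1 s34b [0.6   0.204 0.284] [ 0.55  0.67  1.33 -0.88  1.59 -1.03]
-1 out [0.61  0.107 0.356] [ 0.1   0.4   1.32 -0.    1.42 -1.68]
```

```bash
python3 - <<'E'
from h import *
d=load("w_blk.pkl")
def onz(x,y,z):
    u=195+(x+.5)/4-.5;v=60+(y+.5)/4-.5
    ray=d["wc"][:3,:3]@np.array([(u-d["cx"])/d["fx"],(v-d["cy"])/d["fy"],1]);o=d["wc"][:3,3]
    return o+ray*(z-o[2])/ray[2]
m=np.array([onz(*c,.045) for c in((226,230),(284,237),(258,458),(204,453))]);print(m.round(4),m.mean(0),np.linalg.norm(np.diff(m,axis=0),axis=1))
a=(m[2]+m[3]-m[0]-m[1]);print("slot ang",np.degrees(np.arctan2(a[1],a[0])))
t=np.array([onz(*c,.045) for c in((80,108),(449,152),(385,558),(58,525))]);print(t.round(4),t.mean(0),np.linalg.norm(np.diff(t,axis=0),axis=1))
a=(t[2]+t[3]-t[0]-t[1]);print("blk ang",np.degrees(np.arctan2(a[1],a[0])))
W=cloud(d).reshape(-1,3);Q=W[(abs(W[:,2]-.045)<.004)&(abs(W[:,0]-.576)<.07)&(abs(W[:,1]+.12)<.06)];print(cv2.minAreaRect((Q[:,:2]*1000).astype(np.float32)),np.median(Q[:,2]))
E
```

```text
[[ 0.5481 -0.1219  0.045 ]
 [ 0.5496 -0.109   0.045 ]
 [ 0.6008 -0.1145  0.045 ]
 [ 0.5996 -0.1273  0.045 ]] [ 0.57451932 -0.11816     0.045     ] [0.01297208 0.05150146 0.01291181]
slot ang -6.066043222546447
[[ 0.5228 -0.153   0.045 ]
 [ 0.5317 -0.0735  0.045 ]
 [ 0.6265 -0.083   0.045 ]
 [ 0.6178 -0.1631  0.045 ]] [ 0.57469656 -0.11814114  0.045     ] [0.07999583 0.09529318 0.08051281]
blk ang -5.8986766317801385
((574.877685546875, -117.92898559570312), (80.12812042236328, 96.3215103149414), 83.62840270996094) 0.04442810990006296
```

```bash
python3 - <<'E'
from plan import *
p=np.array(r.current_tool_pos());r.move_linear(p+[0,0,.16],vel=.35)
c=np.array([.5986,.219,.181])
p,q=tool(c,7,0,-1)
r.move_to(p+[0,0,.12],q);r.set_gripper(.28,30)
print(r.current_opening(),r.current_t())
d=grab("wrist");save(d,"w_pre.pkl");cv2.imwrite("pics/w_pre.png",d["pixels"][...,::-1])
f0=np.array(r.current_contact_force())
r.move_linear(p+[0,0,.03],vel=.2);print(f0,r.current_contact_force())
r.move_linear(p,vel=.06);print(r.current_contact_force(),r.current_t())
d=grab("wrist");save(d,"w_at.pkl");cv2.imwrite("pics/w_at.png",d["pixels"][...,::-1])
E
```

```text
0.2799007171203651 10.4417
[-0.73309427 -0.1550086   0.13314734] [-0.6167427   0.99472043  0.23756569]
[-0.78218625  0.7329085  -0.38903102] 11.7417
```

View pics/w_pre.png

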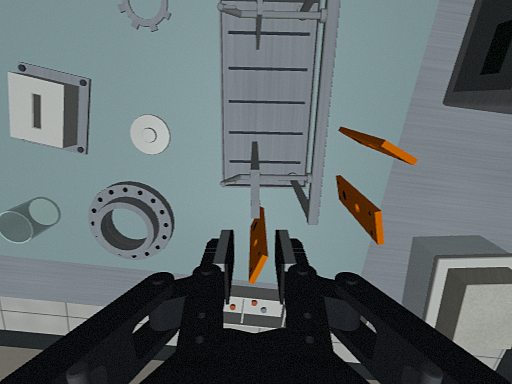

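View pics/w_at.png

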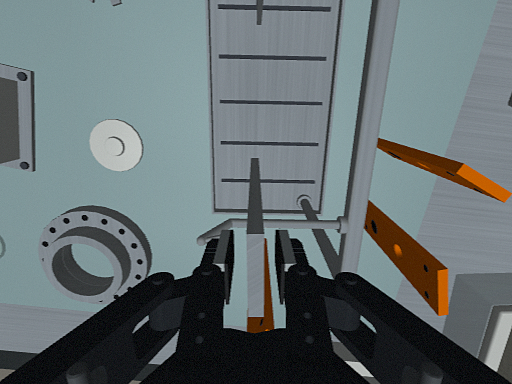

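The plate's top sits centred between the pads at (256,275), and the hook tip at (205,238) is clear of the fingers. I'll close the gripper.

```bash
python3 - <<'E'
from plan import *
F=lambda:np.array(r.current_contact_force()).round(2)
print(F());r.set_gripper(0,30);print(r.current_opening(),F(),np.array(r.current_torque()).round(2))
r.set_gripper(0,70);r.sleep(.2);print(r.current_opening(),F(),np.array(r.current_torque()).round(2),r.current_t(),r.current_tool_pos())
E
```

```text
[0.1  0.08 0.72]
0.08747561857897192 [ 1.07 -0.93  1.85] [-0.07 -0.08 -0.01]
0.08242201799053177 [ 0.41 -1.29  5.22] [-0.16 -0.06  0.04] 12.4833 [0.59879225 0.21898611 0.23638228]
```

```bash
python3 - <<'E'
from plan import *
F=lambda:np.array(r.current_contact_force()).round(1)
p=np.array(r.current_tool_pos())
for dz in [.001,.002,.003,.004,.005,.006,.007,.008,.0085,.009,.0095,.010]:
    r.move_linear(p+[0,0,dz],vel=.02);r.sleep(.03)
    f=F();print(dz,f,np.array(r.current_torque()).round(2),round(r.current_t(),2),(r.current_tool_pos()-p).round(4)[2])
    if f[2]<-11:break
E
```

```text
0.001 [-0.8 -0.  -3.3] [0.02 0.09 0.03] 12.77 0.0003
0.002 [-0.9 -0.9 -2.8] [-0.01  0.01 -0.04] 13.05 0.0018
0.003 [ 0.6 -0.3 -3.3] [-0.05 -0.04  0.05] 13.33 0.0031
0.004 [-0.2  0.8 -3.5] [0.01 0.03 0.01] 13.62 0.0041
0.005 [-0.   0.7 -2.8] [-0.04 -0.01 -0.07] 13.9 0.0051
0.006 [ 0.5  1.2 -2.3] [-0.05  0.01  0.04] 14.18 0.0061
0.007 [ 0.5  0.  -3.4] [ 0.01 -0.01 -0.02] 14.47 0.0071
0.008 [ 0.1  0.  -2.7] [-0.   -0.01  0.  ] 14.75 0.0081
0.0085 [-0.3  0.6 -1.8] [-0.    0.02  0.02] 15.03 0.0085
0.009 [ 0.  -0.  -2.3] [ 0.01 -0.01 -0.01] 15.32 0.009
0.0095 [ 0.2 -0.5 -3.7] [ 0.06 -0.   -0.01] 15.6 0.0094
0.01 [ 0.2  0.4 -7.1] [ 0.05 -0.11  0.02] 15.88 0.0096
```

```bash
sed -i 's/^D=.*/D=.0559/' plan.py; cat >> plan.py <<'E'
from scipy.spatial.transform import Slerp
AZ,EL=12.,55.
F0=np.array([0.,0.,-3.0])
def center(a,el,az,w,e,AZ=AZ,EL=EL):
    u=frame(AZ,EL)[0]
    P=B+(a*hook if a<=0 else a*u)
    return P+w*frame(az,el)[2]+e
def readF(n=3):
    f=[]
    for _ in range(n): f.append(r.current_contact_force()); r.sleep(.01)
    return np.mean(f,0)-F0
def step(a,el,az,w,e,vel=.02,EL=EL,AZ=AZ):
    p,q=tool(center(a,el,az,w,e,AZ,EL),az,el,-1)
    r.move_linear(p,q,vel=vel)
    return readF()
E
python3 - <<'E'
from plan import *
import json
e=np.zeros(3)
W=np.array([[-16.5,0,7,3.1],[-10,8,7,3.1],[-6,15,7.5,2.8],[-3,22,8.5,2.5],[0,28,9.5,2.3]])
# sanity: current pose vs model
p,q=tool(center(-.0165,0,7,.0031,e),7,0,-1);print("model start",p.round(4),"now",np.round(r.current_tool_pos(),4))
t0=0
al=np.r_[np.arange(-16.5,0,2.2),0]
for a in al:
    el,az,w=[np.interp(a,W[:,0],W[:,k]) for k in(1,2,3)]
    f=step(a/1000,el,az,w/1000,e)
    print(round(a,1),round(el),f.round(1),np.array(r.current_torque()).round(2),round(r.current_t(),2),(e*1000).round(2))
    m=np.linalg.norm(f)
    if m>10:print("STOP");break
    if m>1.8: e=e+.5*f/15000
json.dump(dict(a=a,e=e.tolist()),open("st.json","w"))
E
```

```text
model start [0.5986 0.2186 0.2445] now [0.5987 0.219  0.246 ]
-16.5 0 [ 0.2  0.3 -0.6] [ 0.03 -0.02  0.08] 16.16 [0. 0. 0.]
-14.3 3 [-0.4  0.4 -0.2] [0.06 0.01 0.02] 16.43 [0. 0. 0.]
-12.1 5 [-0.2 -0.1 -0.3] [0.09 0.02 0.05] 16.71 [0. 0. 0.]
-9.9 8 [ 0.4 -0.  -0.5] [ 0.21 -0.02  0.01] 16.98 [0. 0. 0.]
-7.7 12 [ 0.2  0.3 -0.1] [ 0.22 -0.01  0.07] 17.26 [0. 0. 0.]
-5.5 16 [ 0.2 -0.2 -0.2] [0.31 0.05 0.04] 17.54 [0. 0. 0.]
-3.3 21 [ 0.1 -1.   0.2] [ 0.39  0.02 -0.06] 17.88 [0. 0. 0.]
-1.1 26 [ 0.2  0.1 -0.5] [ 0.49  0.09 -0.03] 18.2 [0. 0. 0.]
0.0 28 [-0.2 -0.1 -0.1] [ 0.54  0.04 -0.02] 18.48 [0. 0. 0.]
```

```bash
python3 - <<'E'
from plan import *
import json
e=np.zeros(3)
W=np.array([[0,28,9.5,2.3],[3,38,10.5,2.5],[6,48,11.5,2.8],[9,55,12,3.1]])
for a in [1.5,3,4.5,6,7.5,9]:
    el,az,w=[np.interp(a,W[:,0],W[:,k]) for k in(1,2,3)]
    f=step(a/1000,el,az,w/1000,e)
    print(round(a,1),round(el),f.round(1),np.array(r.current_torque()).round(2),round(r.current_t(),2),(e*1000).round(2))
    m=np.linalg.norm(f)
    if m>10:print("STOP");break
    if m>1.8: e=e+.5*f/15000
json.dump(dict(a=a,e=e.tolist()),open("st.json","w"))
d=grab("scene");crop(d,"s_mid.png",285,105,415,250,4)
d=grab("side");crop(d,"d_mid.png",125,95,255,215,5)
E
```

```text
1.5 33 [-0.1 -0.   0.1] [ 0.59  0.09 -0.01] 18.84 [0. 0. 0.]
3 38 [ 0.3 -0.3  0.1] [0.7  0.16 0.03] 19.2 [0. 0. 0.]
4.5 43 [0.5 0.1 0. ] [0.76 0.17 0.07] 19.56 [0. 0. 0.]
6 48 [ 0.6 -0.1  0.3] [ 0.84  0.16 -0.04] 19.92 [0. 0. 0.]
7.5 52 [ 0.2 -0.5  0.2] [0.86 0.25 0.  ] 20.2 [0. 0. 0.]
9 55 [-0.2  0.1 -0. ] [ 0.89  0.21 -0.  ] 20.48 [0. 0. 0.]
```

View pics/d_mid.png

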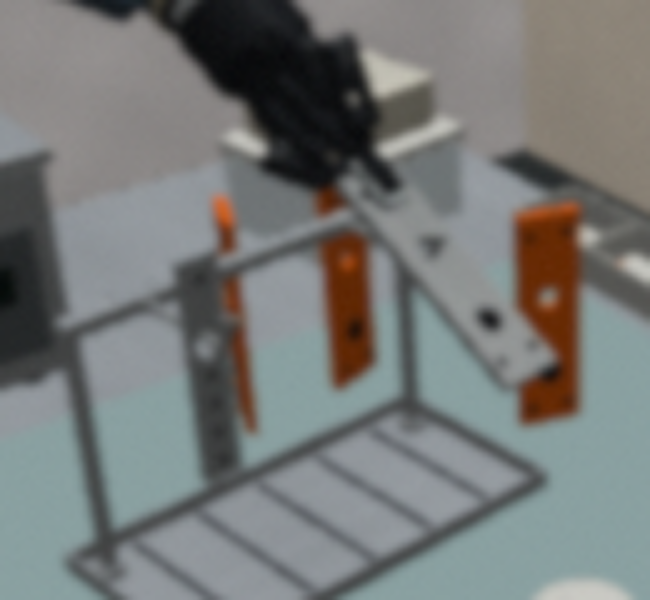

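The plate leans back over the rail with the tip in its hole at about (432,245), and the force reading stays near zero. Next I probe by feel, to centre on the wire.

```bash
cat >> plan.py <<'E'
def probe(a,el,az,w0,e,dirv,maxd=.004,st=.0005,th=2.8):
    """move along dirv from w0 until force opposing > th; return distance & return to start"""
    d=0;fs=[]
    while d<maxd:
        d+=st;f=step(a,el,az,w0,e+d*dirv);fs.append(round(float(-f@dirv),1))
        if -f@dirv>th:break
    print("probe",dirv.round(2),"d",round(d*1000,2),fs,round(r.current_t(),2))
    return d
E
python3 - <<'E'
from plan import *
e=np.zeros(3)
X,Y,Z=frame(12,55)
probe(.009,55,12,.0031,e,Z,maxd=.0035)
step(.009,55,12,.0031,e)
probe(.009,55,12,.0031,e,Y,maxd=.0045,st=.001)
step(.009,55,12,.0031,e)
probe(.009,55,12,.0031,e,-Y,maxd=.0045,st=.001)
print(step(.009,55,12,.0031,e))
E
```

```text
probe [-0.17  0.8   0.57] d 2.5 [0.1, -0.0, 0.4, 2.3, 6.2] 21.96
probe [0.98 0.21 0.  ] d 5.0 [-0.4, -0.3, -0.1, -0.2, 2.9] 23.63
probe [-0.98 -0.21 -0.  ] d 4.0 [-0.3, 0.2, 0.5, 5.3] 25.16
[ 0.27641364  0.06775193 -0.13896086]
```

```bash
python3 - <<'E'
from plan import *
X,Y,Z=frame(12,55)
e=.0004*Z+.0005*Y
for a in(.0105,.012,.0135): print(a,step(a,55,12,.0031,e).round(1))
probe(.0135,55,12,.0031,e,Z,maxd=.003,st=.0005)
step(.0135,55,12,.0031,e)
probe(.0135,55,12,.0031,e,-Z,maxd=.003,st=.0006)
print(step(.0135,55,12,.0031,e))
E
```

```text
0.0105 [-0.1  0.2 -0.8]
0.012 [ 0.  -0.  -0.1]
0.0135 [-0.2 -0.2 -0.3]
probe [-0.17  0.8   0.57] d 2.0 [0.2, 0.4, 1.0, 5.0] 27.46
probe [ 0.17 -0.8  -0.57] d 3.6 [0.3, 0.4, -0.0, -0.1, 0.1, 0.2] 29.38
[ 0.02255489 -0.56355099  0.00793112]
```

```bash
python3 - <<'E'
from plan import *
import json
X,Y,Z=frame(12,55)
e=.0005*Z+.0005*Y
a=.0135
while a<.040:
    a+=.0013 if a<.034 else .003
    f=step(a,55,12,.0031,e)
    c=np.array([f@X,f@Y,f@Z]);print(round(a*1000,1),"XYZ",c.round(1),round(r.current_t(),2),np.array([e@Y,e@Z]).round(5)*1000)
    if abs(c).max()>8:print("STOP");break
    g=np.where(abs(c)>1.5,c,0)
    e=e+.5/15000*(g[1]*Y+g[2]*Z)
json.dump(dict(a=a,e=e.tolist()),open("st.json","w"))
E
```

```text
14.8 XYZ [0.4 0.1 0.3] 30.02 [0.5 0.5]
16.1 XYZ [ 0.1 -0.1 -0.3] 30.29 [0.5 0.5]
17.4 XYZ [-0.1 -0.1  0. ] 30.57 [0.5 0.5]
18.7 XYZ [ 0.2 -0.4  0.3] 30.84 [0.5 0.5]
20.0 XYZ [-0.6  0.4  0.3] 31.12 [0.5 0.5]
21.3 XYZ [ 0.2  0.6 -0.1] 31.39 [0.5 0.5]
22.6 XYZ [-0.3  0.1 -0.2] 31.67 [0.5 0.5]
23.9 XYZ [-0.6  0.1  0.1] 31.94 [0.5 0.5]
25.2 XYZ [-0.1 -0.2  0.3] 32.22 [0.5 0.5]
26.5 XYZ [-0.1 -0.1  0.2] 32.49 [0.5 0.5]
27.8 XYZ [-0.4  0.  -0.5] 32.77 [0.5 0.5]
29.1 XYZ [-0.  -0.  -0.1] 33.04 [0.5 0.5]
30.4 XYZ [-0.1 -0.3 -0.5] 33.32 [0.5 0.5]
31.7 XYZ [-0.3 -0.2 -0.1] 33.59 [0.5 0.5]
33.0 XYZ [-0.3 -0.  -0.3] 33.87 [0.5 0.5]
34.3 XYZ [-0.3 -0.1  0.5] 34.14 [0.5 0.5]
37.3 XYZ [-0.1 -0.5 -0.2] 34.47 [0.5 0.5]
40.3 XYZ [-0.1  0.2 -0.1] 34.79 [0.5 0.5]
```

```bash
python3 - <<'E'
from plan import *
import json
e=np.array(json.load(open("st.json"))["e"])
step(.10,55,12,.0031,e,vel=.15)
p,q=tool([.61,.08,.32],5,20,-1);r.move_linear(p,q,vel=.25)
p,q=tool([.59,-.03,.32],-6,0,-1);r.move_linear(p,q,vel=.3)
p,q=tool([.5747,-.1181,.104+.100],-6,0,-1);r.move_linear(p,q,vel=.2)
r.sleep(.2);print(r.current_t(),readF(5),r.current_opening(),r.current_tool_pos())
for n in("scene","side"):
    d=grab(n);save(d,n+"1.pkl");cv2.imwrite(f"pics/{n}1.png",d["pixels"][...,::-1])
    W=cloud(d).reshape(-1,3);m=(abs(W[:,0]-.575)<.035)&(abs(W[:,1]+.118)<.03)&(W[:,2]>.105)&(W[:,2]<.20)
    Q=W[m];print(n,len(Q))
    A=np.c_[Q[:,0],Q[:,2],np.ones(len(Q))]
    for _ in range(8):
        s,*_=np.linalg.lstsq(A,Q[:,1],rcond=None);k=abs(A@s-Q[:,1])<.0025;A,Q=A[k],Q[k]
    print(" y=ax+bz+c",s.round(4),len(Q),Q.min(0).round(4),Q.max(0).round(4))
    for z in np.arange(.105,.2,.015):
        k=abs(Q[:,2]-z)<.004
        if k.sum()>5:print("  z",round(z,3),"x",Q[k,0].min().round(4),Q[k,0].max().round(4))
crop(load("scene1.pkl"),"c_s1.png",190,130,290,250,5)
crop(load("side1.pkl"),"c_d1.png",210,130,330,270,4)
E
```

```text
37.8083 [ 0.20963054 -0.01930336  0.00318323] 0.08326198503047925 [ 0.57501313 -0.11765276  0.26062264]
scene 48
 y=ax+bz+c [-2.262e-01 -1.000e-04  1.250e-02] 29 [ 0.5588 -0.1257  0.1066] [ 0.6006 -0.1149  0.1985]
side 453
 y=ax+bz+c [-0.1116 -0.0012 -0.0573] 385 [ 0.5516 -0.1259  0.1051] [ 0.5997 -0.1168  0.1998]
  z 0.105 x 0.5526 0.596
  z 0.12 x 0.555 0.5991
  z 0.135 x 0.5527 0.5976
  z 0.15 x 0.5536 0.5997
  z 0.165 x 0.5532 0.5986
  z 0.18 x 0.5516 0.5969
  z 0.195 x 0.5532 0.5994
```

View pics/c_s1.png

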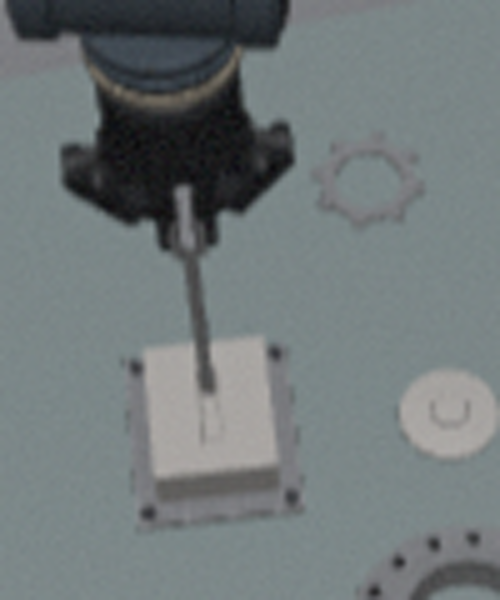

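View pics/c_d1.png

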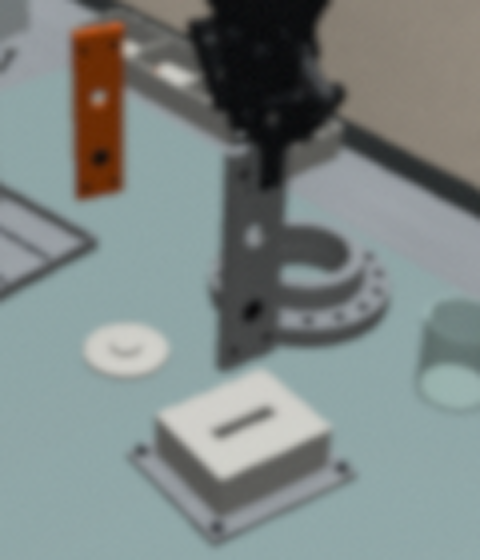

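The plate hangs upright above the slot. The side camera puts its centre within about 1 mm of the slot once I allow for that camera's offset on the block. I'll lower it with force checks.

```bash
python3 - <<'E'
from plan import *
S=np.array([.5747,-.1181,.104]);e=np.zeros(3)
def low(zb,vel):
    p,q=tool(S+e+[0,0,zb],-6,0,-1);r.move_linear(p,q,vel=vel);return readF(4)
print(low(.052,.1).round(1))
zs=[.047,.045,.043,.041,.038,.034,.030,.026,.022,.0205,.0195,.0188,.0182,.0177,.0172,.0167,.0162,.0157,.0152,.0147]
for z in zs:
    f=low(z,.025);print(round(z*1000,1),f.round(1),round(r.current_t(),2),(e*1000).round(2))
    if f[2]>4: print("contact");break
    if np.linalg.norm(f[:2])>1.5: e[:2]+=.5*f[:2]/5000
print(r.current_tool_pos())
E
```

```text
[ 0.2 -0.1 -0.1]
47.0 [-0.1  0.2 -0. ] 39.0 [0. 0. 0.]
45.0 [0.5 0.1 0. ] 39.28 [0. 0. 0.]
43.0 [-0.  -0.2  0.6] 39.57 [0. 0. 0.]
41.0 [ 0.  -0.1 -0.1] 39.85 [0. 0. 0.]
38.0 [-0.1  0.4  0.6] 40.15 [0. 0. 0.]
34.0 [-0.2 -0.4 -0.1] 40.49 [0. 0. 0.]
30.0 [0.2 0.3 0. ] 40.83 [0. 0. 0.]
26.0 [ 0.2 -0.2  0.2] 41.17 [0. 0. 0.]
22.0 [ 0.4 -0.1  0. ] 41.52 [0. 0. 0.]
20.5 [-0.3 -0.  -0.2] 41.8 [0. 0. 0.]
19.5 [-0.3 -0.1 -0.2] 42.08 [0. 0. 0.]
18.8 [-0.1 -0.2  0.3] 42.37 [0. 0. 0.]
18.2 [-0.1 -0.3  0. ] 42.65 [0. 0. 0.]
17.7 [ 0.5 -0.  -0.1] 42.93 [0. 0. 0.]
17.2 [ 0.1  0.4 -0.1] 43.22 [0. 0. 0.]
16.7 [0.1 0.2 1.7] 43.5 [0. 0. 0.]
16.2 [-0.4  0.4  8.6] 43.78 [0. 0. 0.]
contact
[ 0.57497132 -0.1181837   0.17669224]
```

```bash
python3 - <<'E'
from plan import *
S=np.array([.5747,-.1181,.104])
p,q=tool(S+[0,0,.0167],-6,0,-1);r.move_linear(p,q,vel=.02);print(readF(4).round(1))
r.set_gripper(.083,20);print(r.current_opening(),readF(3).round(1))
r.set_gripper(.30,20);r.sleep(.3);print((readF(4)+F0).round(1),r.current_opening(),r.current_t())
d=grab("side");crop(d,"c_rel.png",210,130,330,270,4)
r.move_linear(np.array(r.current_tool_pos())+[0,0,.05],vel=.08);print(r.current_contact_force())
r.move_linear(np.array(r.current_tool_pos())+[-.03,0,.15],vel=.25)
r.move_to([.40,-.12,.42],r.current_ee_rot())
for n in("scene","side"):
    d=grab(n);save(d,n+"2.pkl");cv2.imwrite(f"pics/{n}2.png",d["pixels"][...,::-1])
crop(load("side2.pkl"),"c_d2.png",125,95,325,275,4)
d=load("side2.pkl");W=cloud(d).reshape(-1,3);m=(abs(W[:,0]-.575)<.035)&(abs(W[:,1]+.118)<.03)&(W[:,2]>.055)&(W[:,2]<.20)
Q=W[m];A=np.c_[Q[:,0],Q[:,2],np.ones(len(Q))]
for _ in range(8):
    s,*_=np.linalg.lstsq(A,Q[:,1],rcond=None);k=abs(A@s-Q[:,1])<.0025;A,Q=A[k],Q[k]
print(s.round(4),Q.min(0).round(4),Q.max(0).round(4),r.current_t())
E
```

```text
[-0.8  0.5  5.8]
0.08620929497398926 [0.  0.3 5.9]
[-0.1 -0.  -0. ] 0.30539274411677797 44.9583
[-0.35887897  0.80719461 -0.59357563]
[-0.1199  0.006  -0.0536] [ 0.5516 -0.1265  0.0553] [ 0.6001 -0.1165  0.1888] 47.2917
```

View pics/c_d2.png

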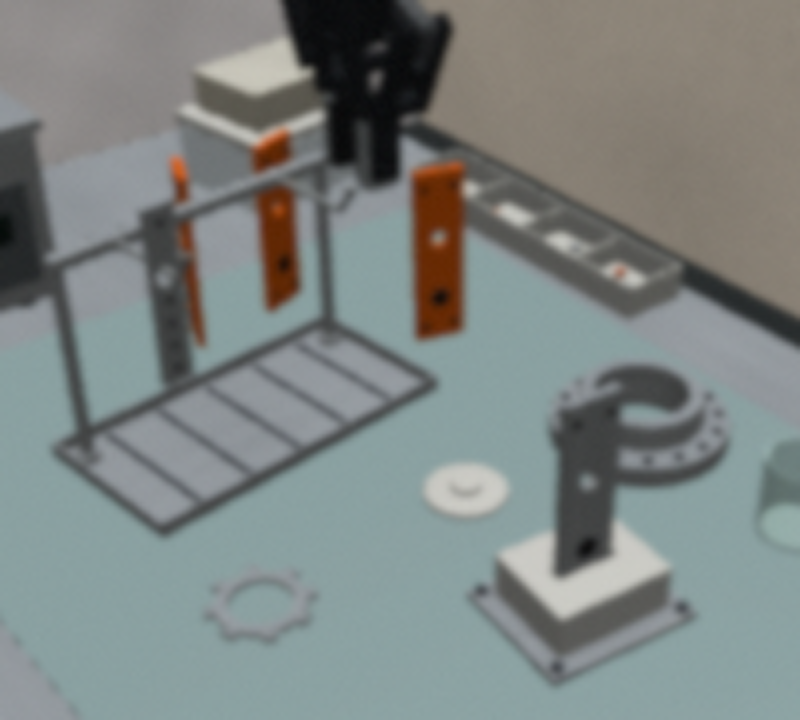

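View pics/scene2.png

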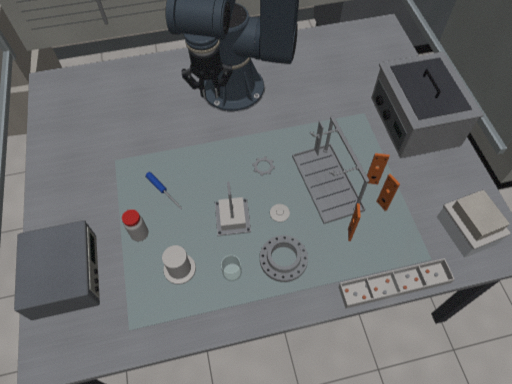

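The plate stands upright in the block at (590,490) in the side crop, with its top at about 0.188 m. Seated fully home it should read 0.187 m. The strap still hangs on its hook at (170,290), and the other items look unmoved.

```bash
python3 -c "
from cell import r
print(r.current_contact_force(),r.current_t());r.hand_in();print(r.current_t())"
```

```text
[0.46523292 0.70776526 0.16422506] 47.2917
the job is handed in; nothing more can be done
the job is handed in; nothing more can be done
```

The plate is off its hook and standing upright in the slot of the white block, released. The job was handed in at about 47 s on the robot's clock.

- **Getting it off the hook:** I gripped the plate by its top and raised it until the wire lay low in the hole. I then leaned it 55° to match the tip and slid it out over the barb. The highest rack contact I read was about 6 N, from light touches to locate the wire. Readings on the way out were 0.6 N or less, so it came off freely.
- **Placing it:** I lowered it into the slot with no side force. It touched the floor within about 0.5 mm of the expected height, with contact peaking near 9 N. About 6 N remained when I let go.
- **Last checks:** The plate is upright to within about 0.5° across its thickness. Its top reads 0.1888 m against an expected 0.187 m, which is within the 2 mm camera calibration. The pictures show the strap still hanging, the other items where they were, and the arm clear. The force reading was near zero.

No checks failed. The only disagreement was between my bend estimates: they put it 15.4 to 17.3 mm from the hole. The wire touches settled the alignment to within about 0.5 mm.

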